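Hold the filling funnel over the tall mug

ROBOT

A 6-joint arm with a two-finger parallel gripper is mounted at the origin on a cart in front of the work surface, level with it; the furniture and walls round the work are solid. World frame = base frame: x ahead of the robot, y to its left, z up, the work surface at z = 0. Lengths are in m, angles in rad, forces in N, time in s.
With the tool pointing down it reaches from about 0.375 to 0.9 m from the base axis. Payload 3.1 kg.
Tool frame: the origin (TCP) lies between the finger pads; the fingertips stand 11 mm ahead of it and the grasp point (between the pads) lies 8 mm behind it; z points along the fingers, y is the line along which they close (so a half turn about z gives the same grasp; the last joint's range is limited). The gripper opens to 87 mm and grips with 3 to 60 N. Pads are 19 mm wide; open, the fingers measure 117 mm over their backs; the gripper's body (75 mm by 190 mm) begins 51 mm behind the grasp point.
Start: joints at [0.932, 0.527, 1.433, -0, 1.181, -0.178], TCP at [0.277, 0.56, 0.234] pointing down, gripper open.
Joint ranges: [-3.08, 3.08], [-0.75, 2.2], [0.22, 2.44], [-1.43, 4.57], [0, 2.65], [-2.85, 2.85]. Speed limits (rad/s): [2.79, 2.79, 3.14, 3.14, 3.14, 3.14].

INTERFACE

Orientations are given as a unit quaternion [x, y, z, w].
In Python, from rig import get_obs, camera, hand_in gives the robot as it stands.
- The arm moves only by the shell command python3 -m pendant 'ROWS' [FORCE]. ROWS is JSON, a list that holds one entry, the list of rows, each a list of 7 numbers: the shift along the tool's x, y, z in m, then the turn, a rotation vector about the tool's x, y, z in degrees, then the opening, from 0 (shut) to 1 (fully open). In form: [[[x, y, z, ax, ay, az, fingers], ...]]. A call has exactly 5 rows; each row shifts and turns the commanded pose from where the row before left it, along the tool's axes as they then stand; what a row does not reach is not made up. A row lasts 1/8 s, in which the tool goes at most 62.5 mm and 10.7 degrees, less where a joint would pass 70% of its speed; a pose out of reach is approached as far as the arm can. A call with a gripper value outside its range is refused whole. The fingers move at their own pace and stop on an object; FORCE is the grip in N (left out, the last holds). Time passes only in rows, so rows that do not move let the fingers close, or fill a call up. It gives the time, the measured TCP pose, the force, the opening and the grip force at its end, in the units of the state.
- get_obs(): the state, without advancing time (a new reading comes with each control period).
- camera(name): name is "side" or "top"; returns a dict with "img" (480x640x3 uint8, red, green, blue), "intrinsics" (3x3 intrinsics, pixels), "R" (3x3) and "t" (3): a world point X has camera coordinates R X + t. Camera axes: x right, y down, z forward; pixel columns grow to the right and rows downward; lengths in m; the calibration is good to about 2 mm. A picture is of the moment at which its call begins. There is no depth.
- hand_in(): hands the job in; it is judged then, once.
The state is a dict: "time": time; "q": joint angles; "joint_velocities": joint speeds; "joint_torque": joint torques, N m; "position": TCP position; "tool_rot": TCP orientation; "ft_force": force on the tool from outside, world axes, zero at the start; "moment": the same for the moment, N m; "grip_width": finger opening in m; "grip_force": force on a finger pad.
Only numpy, scipy, OpenCV 4.12 (cv2) and the standard library are available. Lean on these libraries where they do the work, as an engineer would, in place of code of your own. Each camera call takes 0.05 s, during which the arm holds its last target. There are 200 camera calls.

TASK

Slide the small steel funnel by its handle out from under the top board of its stand, lift it over the row of three spice jars (over them, not round the end of the row) and hold it upright over the taller of the two mugs, its spout centred on the mug's mouth with the tip one to two centimetres above the rim, so that I can pour through it. The funnel must not touch the mug, and the jars, both mugs and the other loose things stay where they stand; finish while still holding the funnel there, without putting it down or letting go.

Things in the scene. Friction and masses are not known exactly. Their poses are not given: they have to be found in the camera images.
- funnel: loose steel funnel, about 80 g, balanced near x -10 (hollow handle). Origin: centre of the spout's lower end (the tip); z up its axis; handle along -x. Spout 16 mm across up to z 28, cone to 48 mm across at z 52, brim 72 mm across at z 60 to 64. It hangs in the stand by its brim, tip 40 mm above the worktop, the handle sticking out of the open front, up to 0.25 rad off the stand's axis
- funnel_grip (a point): best grip point, middle of the funnel's handle bar, at x -80, z 70 mm in the funnel's frame (same axes). The level steel bar is 12 mm wide (y), 20 mm high (z 60 to 80) and runs from x -51 to -113; pinch it across its 12 mm from above. A flat strip 14 mm wide, 4 mm thick joins it to the brim
- stand: fixed wooden stand, 100 x 122 x 128 mm, open front facing its -x. Origin: on the worktop under the funnel's place; z up. Two runners (tops at z 100, x -40 to 60, 54 mm apart) carry the brim; side walls at y -57 and 57, back wall at x 52. The funnel starts at x 0 to 10, y 0, z 40 of this frame
- stand_front (a point): middle of the front lower edge of the stand's top board (stand frame x -34, y 0, z 120; same axes). The board leaves 16 mm above the brim, so the funnel must be drawn out along the stand's -x, between the runners, until its whole brim is past this edge (funnel origin beyond x -70 in the stand's frame); then it can rise
- spice_tray: fixed low wooden tray, 200 (x) x 56 (y) x 14 mm, that holds the row of three spice jars along its x axis, at x -60, 0 and 60; it lies between the stand and the mugs; origin: centre of its underside, z up. Jar tops are 109 mm above the worktop
- spice_1: loose spice jar, 41 mm in diameter, 105 mm tall, dark cap, standing in the spice tray; origin: centre of its underside, z up
- spice_2: loose spice jar, 41 mm in diameter, 105 mm tall, dark cap, standing in the spice tray; origin: centre of its underside, z up
- spice_3: loose spice jar, 41 mm in diameter, 105 mm tall, dark cap, standing in the spice tray; origin: centre of its underside, z up
- mug_tall: the taller mug, the target: loose white mug, 91 mm tall, 82 mm in outer diameter, walls about 6 mm; its handle points along its -y (overall 114 mm in y). Origin: middle of the underside of the whole including the handle, so the cup's axis lies at y +17; z up
- mug_mouth (a point): centre of the tall mug's mouth, at the height of the rim, 91 mm above the worktop; z up
- mug_low: the lower mug, bystander: 52 mm tall, 63 mm in diameter, 87 mm with its handle; origin: middle of its underside. The two mugs may stand in either place
- honey_jar: loose bystander behind the work: honey jar 58 x 62 x 86 mm; origin: centre of its underside
- kitchen_timer: loose bystander behind the work: round kitchen timer 67 mm in diameter, 50 mm tall; origin: centre of its underside

How it is judged:
By the outcome, as a careful person would: the job done as asked, in the order asked, and still so for the second after the job is handed in, while the arm keeps its last pose, push and grip.
It also fails if it takes over 51 s, if anything falls off the work surface, if the arm or the gripper's body presses on something with over 40 N, if the wrist force passes 120 N, or if a joint passes its speed limit or range.

## Working session

There is one attempt and no reset: what is moved stays moved. The work goes in short steps, Python scripts to look and compute and a shell command to move; the robot and the scene stay as the last step left them, time stands still between calls to the robot, and variables do not carry over. Pictures are saved under pics/ and viewed, at most 10 in all, crops included, and the job is handed in when it is done.

```bash
mkdir -p pics
python3 - <<'E'
from rig import get_obs, camera
import cv2,numpy as np,pickle
o=get_obs();print({k:np.round(v,3).tolist() for k,v in o.items()})
d={}
for n in("side","top"):
    c=camera(n);d[n]=c;cv2.imwrite(f"pics/{n}0.png",c["img"][:,:,::-1]);print(n,np.round(c["intrinsics"],1).tolist(),np.round(c["R"],3).tolist(),np.round(c["t"],3).tolist())
pickle.dump(d,open("v0.pkl","wb"))
E
```

```text
{'time': 0.0, 'q': [0.933, 0.528, 1.434, -0.0, 1.181, -0.178], 'joint_velocities': [0.001, -0.003, -0.0, 0.001, -0.001, -0.001], 'joint_torque': [-0.0, -44.003, -17.66, 0.063, 0.058, -0.0], 'position': [0.277, 0.56, 0.233], 'tool_rot': [0.228, 0.974, -0.001, -0.0], 'ft_force': [-0.123, -0.116, -0.62], 'moment': [-0.054, 0.032, 0.029], 'grip_force': 0.0, 'grip_width': 0.087}
side [[532.6, 0.0, 317.1], [0.0, 532.6, 244.3], [0.0, 0.0, 1.0]] [[0.997, 0.075, 0.013], [0.049, -0.506, -0.861], [-0.058, 0.86, -0.508]] [-0.568, 0.075, 1.283]
top [[510.5, 0.0, 300.8], [0.0, 510.5, 243.3], [0.0, 0.0, 1.0]] [[0.025, -1.0, -0.012], [-0.994, -0.024, -0.103], [0.103, 0.014, -0.995]] [-0.014, 0.577, 1.093]
```

View pics/side0.png

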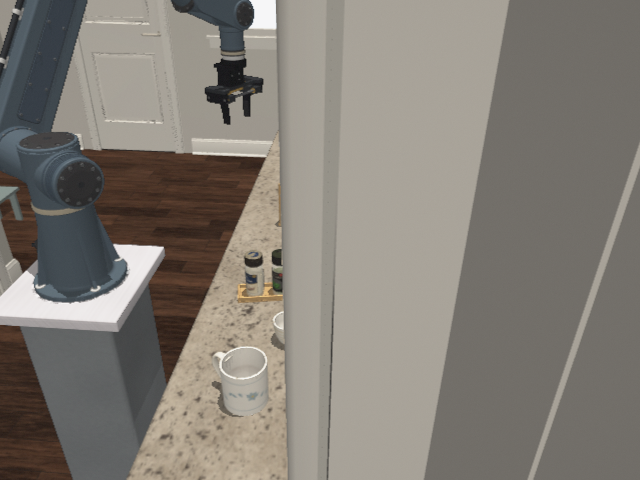

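View pics/top0.png

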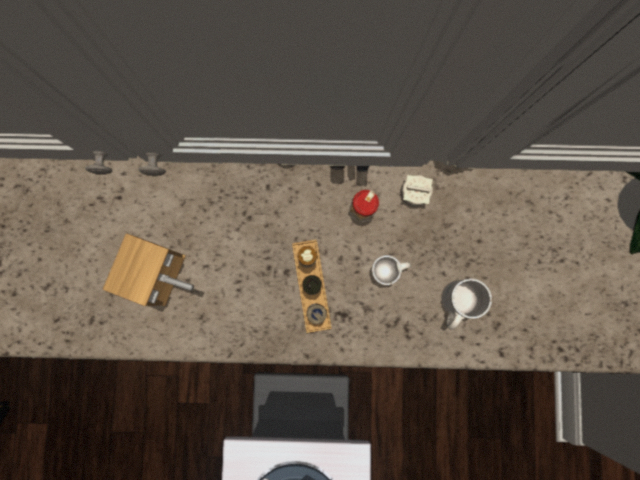

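The top view shows the stand at about (145,272), with the funnel handle pointing right to (200,290). The jars stand at (307,257), (312,285) and (317,315), the low mug at (387,270) and the tall mug at (470,299). In the side view a pillar hides everything right of column 285; the tall mug is at (244,380).

Run:
```python
import cv2,numpy as np,pickle
d=pickle.load(open("v0.pkl","rb"))
t=d["top"]["img"][:,:,::-1];s=d["side"]["img"][:,:,::-1]
a=cv2.resize(t[225:315,95:215],None,fx=5,fy=5,interpolation=cv2.INTER_CUBIC)[:, :600]
b=cv2.resize(s[170:230,260:300],(200,300),interpolation=cv2.INTER_CUBIC)
c=cv2.resize(s[240:300,230:290],(200,200),interpolation=cv2.INTER_CUBIC)
o=np.zeros((550,800,3),np.uint8);o[:450,:600]=a;o[:300,600:]=b;o[300:500,600:]=c
cv2.imwrite("pics/crop1.png",o)
e=cv2.resize(t[260:340,430:510],(560,560),interpolation=cv2.INTER_CUBIC)
cv2.imwrite("pics/crop2.png",e)
```

```text
(no output)
```

View pics/crop1.png

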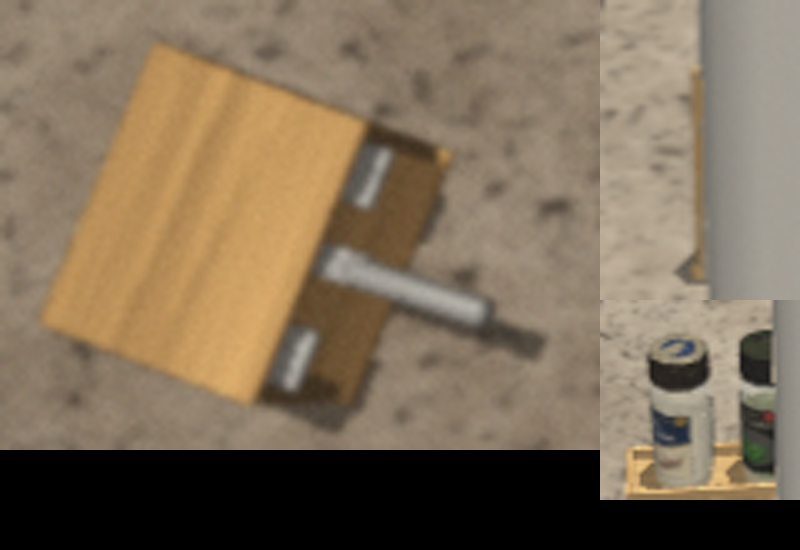

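View pics/crop2.png

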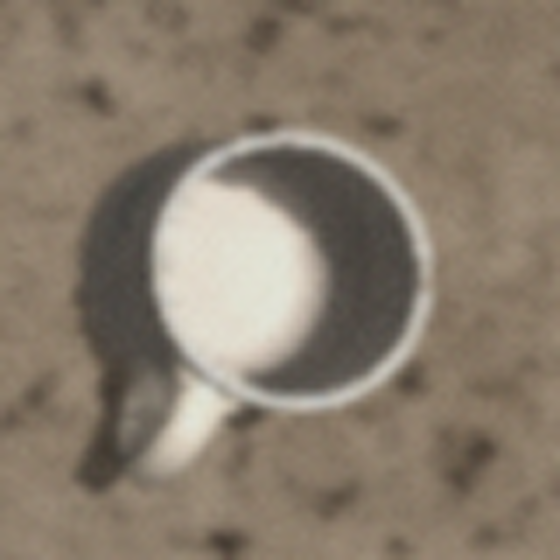

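The crops show the board's corners clearly. The bar runs from about crop (345,265) to (490,310), which is top px (164,278) to (193,287). The tall mug's rim circle is centred near (471.5,298.5).

```bash
cat > h.py <<'E'
import cv2,numpy as np,pickle
def ray(c,p):
    K,R,t=(np.array(c[k],float) for k in("intrinsics","R","t"))
    return -R.T@t, R.T@np.linalg.inv(K)@np.array([p[0],p[1],1.])
def onz(c,p,z):
    o,v=ray(c,p);return o+v*(z-o[2])/v[2]
def tri(c1,p1,c2,p2):
    o,v=ray(c1,p1);q,w=ray(c2,p2)
    s=np.linalg.lstsq(np.c_[v,-w],q-o,rcond=None)[0]
    a,b=o+s[0]*v,q+s[1]*w;return (a+b)/2,np.linalg.norm(a-b)
def proj(c,X):
    p=np.array(c["intrinsics"])@(np.array(c["R"])@X+np.array(c["t"]));return p[:2]/p[2]
E
python3 - <<'E'
from h import *
np.set_printoptions(precision=4,suppress=True)
d=pickle.load(open("v0.pkl","rb"));T,S=d["top"],d["side"]
hsv=cv2.cvtColor(T["img"],cv2.COLOR_RGB2HSV)
def biggest(m,x0,x1,y0,y1):
    k=np.zeros_like(m);k[y0:y1,x0:x1]=m[y0:y1,x0:x1]
    cs=cv2.findContours(k,cv2.RETR_EXTERNAL,cv2.CHAIN_APPROX_NONE)[0];return max(cs,key=cv2.contourArea)
# board
m=((hsv[...,1]>90)&(hsv[...,2]>130)).astype(np.uint8)*255
b=biggest(m,95,190,225,315);r=cv2.minAreaRect(b);bx=cv2.boxPoints(r)
print("board",bx);W=np.array([onz(T,p,.128) for p in bx]);print(W,np.linalg.norm(W-np.roll(W,1,0),axis=1))
# bar
m=((hsv[...,1]<45)&(hsv[...,2]>105)).astype(np.uint8)*255
b=biggest(m,157,200,268,295);r=cv2.minAreaRect(b);print("bar",r)
bx=cv2.boxPoints(r);W=np.array([onz(T,p,.12) for p in bx]);print(W[:,:2],"sides",np.linalg.norm(W-np.roll(W,1,0),axis=1))
# mug rim ellipse top: hand points from crop
P=np.array([(291,131),(430,275),(300,408),(153,262),(195,170),(395,180),(400,365),(200,370)])/7+[430,260]-.43
e=cv2.fitEllipse(P.astype(np.float32));print("rim",e,onz(T,e[0],.091))
# side tall mug rim
h2=cv2.cvtColor(S["img"],cv2.COLOR_RGB2HSV);m=((h2[...,1]<40)&(h2[...,2]>150)).astype(np.uint8)*255
b=biggest(m,205,284,340,420);print("side mug bbox",cv2.boundingRect(b))
for z in(0,.091):
    print(proj(S,onz(T,e[0],z)))
# jars: caps top
for p in[(307,257),(312,285),(317,315)]:print("jar",onz(T,p,.109))
print("low",onz(T,(386,270),.052))
print("stand corner side",[onz(S,p,z) for p,z in[((279,184),.128),((279,225),0)]])
E
```

```text
board [[101.5695 289.3618]
 [125.52   230.9825]
 [168.4924 248.6123]
 [144.5419 306.9916]]
[[0.4645 0.3945 0.128 ]
 [0.583  0.3536 0.128 ]
 [0.5494 0.2648 0.128 ]
 [0.4318 0.3064 0.128 ]] [0.0939 0.1253 0.095  0.1247]
bar ((175.5500030517578, 281.8500061035156), (33.203914642333984, 6.324554920196533), 18.43494987487793)
[[0.487  0.2833]
 [0.4992 0.2799]
 [0.4797 0.2153]
 [0.4676 0.2187]] sides [0.0674 0.0126 0.0675 0.0126]
rim ((471.3847351074219, 298.19207763671875), (38.88094711303711, 40.39561080932617), 134.19259643554688) [ 0.4658 -0.3522  0.091 ]
side mug bbox (212, 346, 56, 70)
[241.4989 410.9356]
[241.4604 360.1552]
jar [ 0.5407 -0.0138  0.109 ]
jar [ 0.4842 -0.0253  0.109 ]
jar [ 0.4242 -0.0368  0.109 ]
low [ 0.5214 -0.1833  0.052 ]
stand corner side [array([0.442 , 0.2967, 0.128 ]), array([0.4387, 0.299 , 0.    ])]
```

```bash
python3 -m pendant '[[[0,0,0,0,0,10,0.6],[0,0,0,0,0,10,0.6],[0,0,0,0,0,10,0.6],[0,0,0,0,0,10,0.6],[0,0,0,0,0,10,0.6]]]' 40; python3 -m pendant '[[[0,0,0,0,0,10,0.6],[0,0,0,0,0,10,0.6],[0,0,0,0,0,10.5,0.6],[0,0,0,0,0,0,0.6],[0,0,0,0,0,0,0.6]]]'
cat >> h.py <<'E'
def need(X):
    from rig import get_obs
    from scipy.spatial.transform import Rotation as Q
    o=get_obs();R=Q.from_quat(o["tool_rot"]);M=R.as_matrix()
    print("pos",np.round(o["position"],4),"tool y",np.round(M[:,1],3),"z",np.round(M[:,2],3),"shift",np.round(M.T@(np.array(X)-o["position"]),4),"F",np.round(o["ft_force"],1),o["grip_width"],o["grip_force"],o["time"])
E
python3 -c "from h import *;need([.483,.249,.18])"
python3 - <<'E'
from h import *
d=pickle.load(open("v0.pkl","rb"));S=d["side"]
h2=cv2.cvtColor(S["img"],cv2.COLOR_RGB2HSV)
m=((h2[...,1]<40)&(h2[...,2]>130))
for r in(350,356,360,364,370,380,390,400,410):
    w=np.where(m[r,205:284])[0]+205;print(r,w.min(),w.max(),len(w))
E
```

```text
time: 0.72
position: [0.277, 0.5598, 0.233]
tool_rot: [0.62, 0.784, -0.001, 0.0]
ft_force: [-1.4, -1.0, -0.1]
grip_width: 0.0534
grip_force: 0.0
time: 1.35
position: [0.2772, 0.5599, 0.2333]
tool_rot: [0.802, 0.597, -0.0, 0.0]
ft_force: [0.5, 1.0, -0.0]
grip_width: 0.0524
grip_force: 0.0
pos [0.2772 0.5599 0.2333] tool y [ 0.958 -0.287 -0.   ] z [-0.    -0.001 -1.   ] shift [-0.2386  0.2865  0.0533] F [ 0.5  1.  -0. ] 0.05242374723797537 0.0 1.35
350 230 261 32
356 213 265 53
360 212 266 53
364 212 267 56
370 215 267 53
380 221 267 47
390 223 267 45
400 224 267 44
410 228 260 33
```

```bash
python3 -m pendant '[[[-0.034,0.041,0,0,0,0,0.5],[-0.034,0.041,0,0,0,0,0.5],[-0.034,0.041,0,0,0,0,0.5],[-0.034,0.041,0,0,0,0,0.5],[-0.034,0.041,0,0,0,0,0.5]]]' >/dev/null;  python3 -m pendant '[[[-0.034,0.041,0,0,0,0,0.5],[-0.034,0.0405,0,0,0,0,0.5],[0,0,0.027,0,0,0,0.5],[0,0,0.027,0,0,0,0.5],[0,0,0.01,0,0,0,0.5]]]'
python3 - <<'E'
from h import *
from rig import camera
need([.483,.249,.102])
c=camera("top");cv2.imwrite("pics/above.png",cv2.resize(c["img"][215:325,95:255,::-1],None,fx=5,fy=5,interpolation=cv2.INTER_CUBIC))
for z in(.12,.17):print([np.round((proj(c,np.array([x,y,z]))-[95,215])*5) for x,y in((.483,.249),(.4736,.217))])
E
```

```text
time: 2.6
position: [0.4817, 0.2487, 0.1681]
tool_rot: [0.803, 0.596, -0.001, -0.001]
ft_force: [0.1, 0.3, -0.0]
grip_width: 0.0439
grip_force: 0.0
pos [0.4817 0.2487 0.1681] tool y [ 0.957 -0.289 -0.003] z [-0.003 -0.001 -1.   ] shift [0.0007 0.0013 0.0661] F [ 0.1  0.3 -0. ] 0.043920258630000535 0.0 2.6
[array([403., 335.]), array([481., 361.])]
[array([370., 332.]), array([452., 358.])]
```

View pics/above.png

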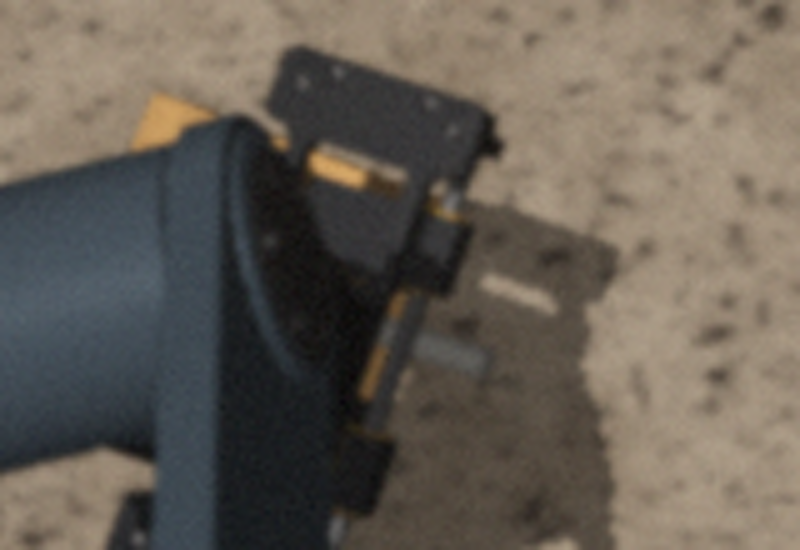

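The bar's free end shows at crop (490,365), where I predicted (481,361), and it lies between the fingers. I'll descend and grip.

```bash
python3 -m pendant '[[[0,0,0.02,0,0,0,0.5],[0,0,0.02,0,0,0,0.5],[0,0,0.015,0,0,0,0.5],[0,0,0.011,0,0,0,0.5],[0,0,0,0,0,0,0.5]]]' ; python3 -m pendant '[[[0,0,0,0,0,0,0.2],[0,0,0,0,0,0,0.1],[0,0,0,0,0,0,0],[0,0,0,0,0,0,0],[0,0,0,0,0,0,0]]]' 40;python3 -m pendant '[[[0,0,0,0,0,0,0],[0,0,0,0,0,0,0],[0,0,0,0,0,0,0],[0,0,0,0,0,0,0],[0,0,0,0,0,0,0]]]' 40
```

```text
time: 3.28
position: [0.4822, 0.2493, 0.1031]
tool_rot: [0.803, 0.596, -0.001, -0.0]
ft_force: [-0.0, -0.1, -0.4]
grip_width: 0.0438
grip_force: 0.0
time: 3.9
position: [0.4827, 0.2493, 0.1037]
tool_rot: [0.803, 0.596, 0.0, 0.0]
ft_force: [0.2, 0.1, 0.5]
grip_width: 0.0115
grip_force: 40.0
time: 4.53
position: [0.4827, 0.2493, 0.1036]
tool_rot: [0.803, 0.596, 0.0, 0.0]
ft_force: [-1.1, 0.1, 2.0]
grip_width: 0.0116
grip_force: 40.0
```

```bash
python3 -m pendant '[[[0,0,-0.003,0,0,0,0],[0,0,-0.002,0,0,0,0],[-0.008,-0.0005,0,0,0,0,0],[-0.008,-0.0005,0,0,0,0,0],[0,0,0,0,0,0,0]]]'; python3 -m pendant '[[[-0.008,-0.0005,0,0,0,0,0],[-0.008,-0.0005,0,0,0,0,0],[-0.008,-0.0005,0,0,0,0,0],[-0.008,-0.0005,0,0,0,0,0],[0,0,0,0,0,0,0]]]'
```

```text
time: 5.15
position: [0.4763, 0.2334, 0.1084]
tool_rot: [0.803, 0.596, -0.001, -0.0]
ft_force: [0.2, -0.2, -2.1]
grip_width: 0.0122
grip_force: 40.0
time: 5.78
position: [0.4654, 0.2036, 0.1085]
tool_rot: [0.803, 0.596, -0.0, -0.0]
ft_force: [0.3, -0.7, -1.8]
grip_width: 0.0117
grip_force: 40.0
```

```bash
python3 -m pendant '[[[-0.01,-0.0006,0,0,0,0,0],[-0.01,-0.0006,0,0,0,0,0],[-0.01,-0.0006,0,0,0,0,0],[-0.01,-0.0006,0,0,0,0,0],[0,0,0,0,0,0,0]]]'; python3 -m pendant '[[[-0.01,-0.0006,0,0,0,0,0],[-0.01,-0.0006,0,0,0,0,0],[0,0,0,0,0,0,0],[0,0,0,0,0,0,0],[0,0,0,0,0,0,0]]]'
python3 - <<'E'
from h import *
from rig import camera
need([.4,.1,.1])
c=camera("top");pickle.dump(c,open("v1.pkl","wb"));cv2.imwrite("pics/drawn.png",cv2.resize(c["img"][215:325,95:255,::-1],None,fx=5,fy=5,interpolation=cv2.INTER_CUBIC))
E
```

```text
time: 6.4
position: [0.4515, 0.1658, 0.1085]
tool_rot: [0.803, 0.595, -0.0, -0.0]
ft_force: [-0.3, 1.1, -0.2]
grip_width: 0.0118
grip_force: 40.0
time: 7.02
position: [0.4452, 0.148, 0.1086]
tool_rot: [0.803, 0.596, 0.0, 0.0]
ft_force: [-0.1, -0.6, -1.1]
grip_width: 0.0116
grip_force: 40.0
pos [0.4452 0.148  0.1086] tool y [ 0.957 -0.29   0.   ] z [ 0.  0. -1.] shift [-0.059  -0.0293  0.0086] F [-0.1 -0.6 -1.1] 0.011637594353975244 39.99976817518473 7.025
```

View pics/drawn.png

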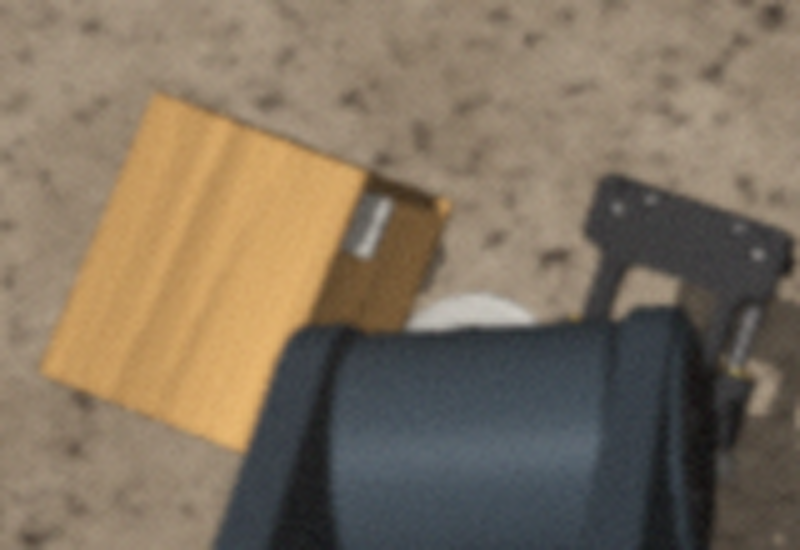

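The brim (crop (410–530, 295+)) is clear of the board. Now I'll lift it straight up and carry it over the jars.

```bash
python3 -m pendant '[[[0,0,-0.022,0,0,0,0],[0,0,-0.022,0,0,0,0],[0,0,-0.022,0,0,0,0],[0,0,-0.022,0,0,0,0],[0,0,-0.022,0,0,0,0]]]'; python3 -m pendant '[[[-0.01,0.003,0,0,0,0,0],[-0.02,0.006,0,0,0,0,0],[-0.03,0.0091,0,0,0,0,0],[-0.03,0.0091,0,0,0,0,0],[-0.03,0.0091,0,0,0,0,0]]]'
python3 -m pendant '[[[-0.03,0.0091,0,0,0,0,0],[-0.03,0.0091,0,0,0,0,0],[-0.03,0.0091,0,0,0,0,0],[-0.03,0.0091,0,0,0,0,0],[-0.03,0.0091,0,0,0,0,0]]]'
python3 -m pendant '[[[-0.03,0.0091,0,0,0,0,0],[-0.03,0.0091,0,0,0,0,0],[-0.03,0.0091,0,0,0,0,0],[-0.03,0.0091,0,0,0,0,0],[-0.03,0.0091,0,0,0,0,0]]]'
python3 -c "from h import *;need([.445,-.4286,.2136])"
```

```text
time: 7.7
position: [0.4447, 0.148, 0.2192]
tool_rot: [0.803, 0.596, -0.0, -0.0]
ft_force: [0.9, -0.2, -0.6]
grip_width: 0.012
grip_force: 40.0
time: 8.32
position: [0.444, 0.0211, 0.2174]
tool_rot: [0.803, 0.596, -0.001, -0.001]
ft_force: [0.8, 0.3, -0.9]
grip_width: 0.0112
grip_force: 40.0
time: 8.95
position: [0.444, -0.1355, 0.2173]
tool_rot: [0.803, 0.596, -0.001, -0.001]
ft_force: [0.1, -0.1, -1.1]
grip_width: 0.0116
grip_force: 40.0
time: 9.57
position: [0.444, -0.292, 0.2171]
tool_rot: [0.803, 0.596, -0.0, -0.001]
ft_force: [0.8, 0.6, -0.8]
grip_width: 0.0118
grip_force: 40.0
pos [ 0.444  -0.292   0.2171] tool y [ 0.957 -0.29  -0.002] z [-0.002  0.002 -1.   ] shift [-0.1304  0.0406  0.0032] F [ 0.8  0.6 -0.8] 0.01180590985000643 40.000385250896215 9.575
```

```bash
python3 -m pendant '[[[-0.03,0.0093,0,0,0,0,0],[-0.03,0.0093,0,0,0,0,0],[-0.03,0.0093,0,0,0,0,0],[-0.025,0.008,0,0,0,0,0],[-0.015,0.005,0,0,0,0,0]]]';python3 -m pendant '[[[0,0,0.01,0,0,0,0],[0,0,0.01,0,0,0,0],[0,0,0,0,0,0,0],[0,0,0,0,0,0,0],[0,0,0,0,0,0,0]]]'
python3 - <<'E'
from h import *
from rig import camera
need([.445,-.4286,.1696])
d={n:camera(n) for n in("side","top")};pickle.dump(d,open("v2.pkl","wb"))
s=cv2.resize(d["side"]["img"][290:420,180:290,::-1],None,fx=4,fy=4,interpolation=cv2.INTER_CUBIC)
t=cv2.resize(d["top"]["img"][240:330,430:520,::-1],(350,350),interpolation=cv2.INTER_CUBIC)
o=np.zeros((520,800,3),np.uint8);o[:,:440]=s;o[:350,445:795]=t;cv2.imwrite("pics/over.png",o)
E
```

```text
time: 10.2
position: [0.4456, -0.4285, 0.2169]
tool_rot: [0.803, 0.595, -0.0, -0.001]
ft_force: [-0.3, 0.4, -0.5]
grip_width: 0.0116
grip_force: 40.0
time: 10.82
position: [0.4469, -0.4271, 0.199]
tool_rot: [0.803, 0.596, 0.0, 0.0]
ft_force: [-0.0, 0.4, -0.8]
grip_width: 0.0117
grip_force: 40.0
pos [ 0.4469 -0.4271  0.199 ] tool y [ 0.957 -0.289  0.001] z [ 0.001 -0.001 -1.   ] shift [-0.0019 -0.0014  0.0294] F [-0.   0.4 -0.8] 0.01166750316743875 39.99966876581311 10.825
```

View pics/over.png

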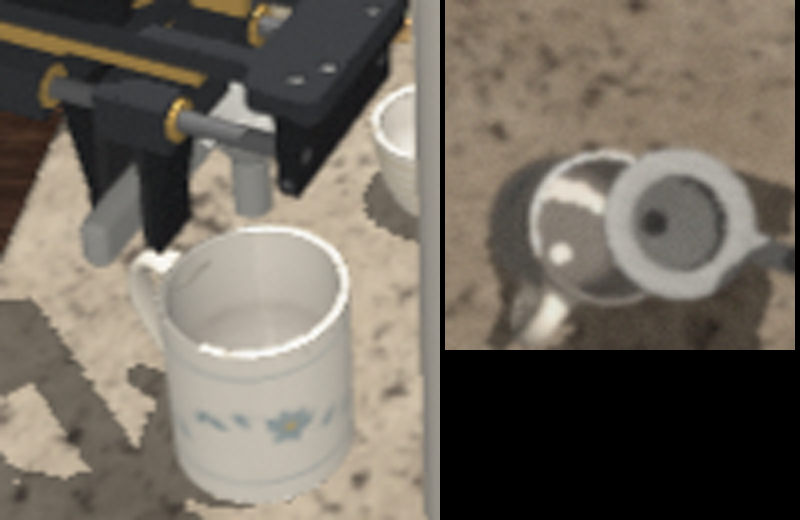

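Side view: the spout tip is at px (242.5,342.5) and the mug rim is centred at (244.1,363). Top view: the brim is centred at px (490.7,297.6) and the rim at (471.4,298.2).

Run:
```python
from h import *
np.set_printoptions(precision=4,suppress=True)
d=pickle.load(open("v2.pkl","rb"));T,S=d["top"],d["side"]
print("mug tri",tri(T,(471.4,298.2),S,(243.8,362.5)), onz(T,(471.4,298.2),.091),onz(S,(243.8,362.5),.091))
g=cv2.cvtColor(T["img"],cv2.COLOR_RGB2GRAY)
# brim: refine by gray mask
h=cv2.cvtColor(T["img"],cv2.COLOR_RGB2HSV)
m=((h[...,1]<30)&(h[...,2]>120)).astype(np.uint8);w=m[272:304,476:512];
for r in(288,293,298,303,308):print(r,np.where(m[r,460:520])[0]+460)
b=onz(T,(490.2,297.2),.1994);print("brim",b)
tip=np.array([b[0],b[1],.1354])
print("side tip pred",proj(S,tip),"seen 242.5,~342",onz(S,(242.5,342),.1354))
for y in (.006,):
  print(proj(T,tip))
```

```text
mug tri (array([ 0.4678, -0.3532,  0.0867]), np.float64(0.003968079903958667)) [ 0.4658 -0.3523  0.091 ] [ 0.4709 -0.3575  0.091 ]
288 [460 461 462 463 464 472 473 474 475 476 477 478 479 480 481 482 499 500
 501 502 503 504 505 506 507]
293 [466 467 468 469 470 471 472 473 474 475 476 477 478 502 503 504 505 506
 507 508]
298 [470 471 472 473 474 475 476 477 478 502 503 504 505 506 507 508 509]
303 [460 471 472 473 474 475 476 477 478 479 480 501 502 503 504 505 506 507
 508 509 510]
308 [474 475 476 477 478 479 480 481 482 483 484 485 486 496 497 498 499 500
 501 502 503]
brim [ 0.468  -0.3521  0.1994]
side tip pred [241.2162 340.084 ] seen 242.5,~342 [ 0.4711 -0.3566  0.1354]
[478.5462 297.1383]
```

```bash
python3 -m pendant '[[[-0.0006,-0.001,0.008,0,0,0,0],[0,0,0.008,0,0,0,0],[0,0,0.008,0,0,0,0],[0,0,0.005,0,0,0,0],[0,0,0,0,0,0,0]]]'; python3 -m pendant '[[[0,0,0,0,0,0,0],[0,0,0,0,0,0,0],[0,0,0,0,0,0,0],[0,0,0,0,0,0,0],[0,0,0,0,0,0,0]]]'
python3 - <<'E'
from h import *
from rig import camera
need([.4458,-.4274,.1696])
d={n:camera(n) for n in("side","top")};pickle.dump(d,open("v3.pkl","wb"))
s=cv2.resize(d["side"]["img"][320:395,205:285,::-1],(560,525),interpolation=cv2.INTER_CUBIC)
t=cv2.resize(d["top"]["img"][265:330,445:510,::-1],(240,240),interpolation=cv2.INTER_CUBIC)
u=cv2.resize(d["top"]["img"][220:350,270:400,::-1],(240,240))
o=np.zeros((525,800,3),np.uint8);o[:,:560]=s;o[:240,560:]=t;o[250:490,560:]=u;cv2.imwrite("pics/final.png",o)
E
```

```text
time: 11.55
position: [0.4452, -0.4273, 0.1688]
tool_rot: [0.803, 0.596, -0.0, -0.001]
ft_force: [-0.0, 0.1, -0.7]
grip_width: 0.0115
grip_force: 40.0
time: 12.18
position: [0.4454, -0.4276, 0.1696]
tool_rot: [0.803, 0.596, -0.0, 0.0]
ft_force: [-0.2, 1.0, 0.2]
grip_width: 0.0116
grip_force: 40.0
pos [ 0.4454 -0.4276  0.1696] tool y [ 0.957 -0.29   0.   ] z [ 0. -0. -1.] shift [0.0003 0.0003 0.    ] F [-0.2  1.   0.2] 0.011593231443302494 39.99967108480632 12.175
```

View pics/final.png

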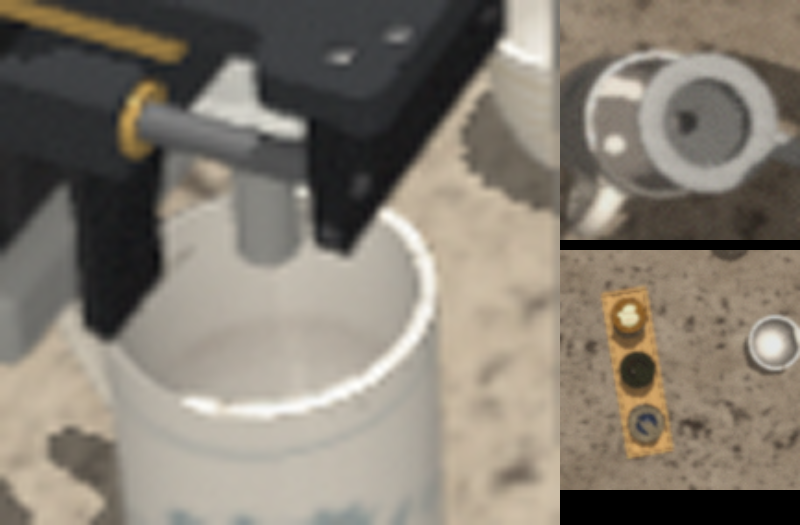

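The spout tip is at side px (243,356), centred in the mouth to within about 2 mm. The rim centre is at (244,363), which puts the tip about 15 mm above it. The jars and the low mug haven't moved, so I'm handing in.

```bash
python3 -c "from rig import hand_in;print(hand_in())"
```

```text
the job is handed in; nothing more can be done
None
```

I handed the job in with the arm still holding the funnel upright over the tall mug: by the camera images the spout is centred to within about 2 mm, its tip about 15 mm above the rim, and the jars and low mug look unmoved.

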